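Show the red marker to the bench camera through the sprung mirror

TASK

First switch on the marker lamp with the red globe by turning its rotary handle clockwise from OFF all the way to ON. Then turn the bench camera's sprung mirror by its yellow fin until the camera, looking into the middle of the mirror, sees the reflection of the red globe, and finish while still holding the fin steady at that angle: do not let go, the mirror springs back. Leave the green lamp's switch off and do not disturb the jar, the computer mouse or the lens cap.

Things in the scene. Friction and masses are not known exactly. Their poses are not given: they have to be found in the camera images.
- stand: Fixed bench stand. Origin on the table, straight below the mirror's vertical turning axis; +x points from the mirror along an aluminium bar (36 mm wide, 12 high) to the camera, z up. Foot under the mirror 84 mm across, 14 high. Grey block camera 44x48x44 mm, 190 to 234 mm from the axis, top at 122 mm, looking level along -x at the middle of the mirror.
- lens (a point): Front of the camera's black lens tube (34 mm across), 168 mm from the mirror's axis along the stand's +x and 100 mm above the table: the camera's eye.
- mirror (a joint): Mirror's turn about the vertical, rad: 0 (sprung rest) faces the camera, positive is anticlockwise from above; range -0.85 to 0.85. A spring of 0.08 N m/rad returns it to 0. The reflected line of sight turns twice as far, so the mirror must face halfway between the directions to lens and red globe, seen from its axis.
- fin (a point): Centre of the yellow fin on top of the mirror, on its turning axis, 155 mm above the table; x axis = the way the mirror faces (stand's +x at rest). Fin 10 mm thick along x, 50 mm wide along y, from 137 to 173 mm above the table. Below it the mirror, 64 mm wide, 58 high, in a black frame, its middle 100 mm and its top 129 mm above the table.
- sightline: Orange pointer, 7 mm wide, reaching 78 mm from the mirror's axis, 22 to 26 mm above the table under the mirror, geared to turn twice as far as the mirror. Origin on the axis at the mirror's middle, 100 mm above the table; x axis (pointer) = the level direction in which the camera looks after bouncing off mid-mirror, y level, to its left.
- red_globe (a point): Centre of the red globe, 36 mm across, on a post of the red marker lamp, 100 mm above the table (same height as the lens and the mirror's middle).
- red_handle (a point): On the vertical axis of the red lamp's switch, 70 mm above the table, in its black bar handle: 48 mm long along this point's x, 10 mm thick along y, 51 to 83 mm above the table, over a steel disc 34 mm across. Fixed white lamp box 170x80 mm, 45 high; switch and globe 100 mm apart along its middle; at OFF the bar points at the globe.
- red_switch (a joint): Red lamp's rotary switch, rad: 0 = OFF stop, 1.047 (60 degrees, clockwise seen from above) = ON stop; a yellow dot marks ON, a black dot OFF. Stays where it is left, friction about 0.05 N m.
- green_globe (a point): Centre of the green globe, 36 mm across, of the other marker lamp, otherwise the same as the red one. Not to be used.
- green_switch (a joint): The green lamp's rotary switch (its axis 100 mm from the green globe, same build as the red one), rad, 0 = OFF. To be left off.
- jar_mid (a point): Bystander: centre of an amber jar with white cap, 44 mm across, 60 mm high, loose.
- mouse_mid (a point): Bystander: centre of a black computer mouse, 90 x 54 x 26 mm, loose.
- lens_cap_center (a point): Bystander: centre of a loose black lens cap, 54 mm across, 11 mm high.
Not all that is in view belongs to the job. Leave any blue look-alike of the part that bears green_globe alone.

How it is judged:
On the way, in this order (a step that is already met when the one before it is completed fails the run):
1. the red lamp's switch is turned to ON (within 0.1 rad of its stop) (value of joint red_switch above 0.947 rad), for 0.2 s.
2. the camera's reflected line of sight falls on the red globe while the fingers hold the mirror (y of red_globe in the frame of sightline between -0.018 and 0.018 m and x of red_globe in the frame of sightline above 0 m and contact force between the fingers and mirror above 0.3 N), for 0.3 s.
At the end, for the whole second after the job is handed in: Red switch within 0.1 rad of ON, green one off; fingers hold the mirror still (contact over 0.3 N, under 0.1 rad/s) with the camera's line of sight, reflected at mid-mirror, passing within 18 mm of the red globe's centre; jar, mouse and cap within 20 mm of their starts (all of step 2 and value of joint red_switch above 0.947 rad and value of joint green_switch below 0.1 rad and velocity of joint mirror between -0.1 and 0.1 rad/s and distance of each of jar_mid, mouse_mid, lens_cap_center from where it was at the start of the episode below 0.02 m); the arm keeps its last pose, push and grip.
It fails at once if the green lamp's switch is turned by more than 0.2 rad (value of joint green_switch above 0.2 rad).
It fails at once if the jar, the mouse or the lens cap is moved by more than 30 mm (distance of any of jar_mid, mouse_mid, lens_cap_center from where it was at the start of the episode above 0.03 m).
It also fails if it takes over 48 s, if anything falls off the work surface, if the arm or the gripper's body presses on something with over 40 N, if the wrist force passes 120 N, or if a joint passes its speed limit or range.

ROBOT

A 6-joint arm with a two-finger parallel gripper is mounted at the origin on the work surface. World frame = base frame: x ahead of the robot, y to its left, z up, the work surface at z = 0. Lengths are in m, angles in rad, forces in N, time in s.
With the tool pointing down it reaches from about 0.35 to 0.775 m from the base axis. Payload 5.5 kg.
Tool frame: the origin (TCP) lies at the very end of the fingers, on their centre line; the grasp point (between the pads) lies 19 mm behind it; z points along the fingers, y is the direction in which the jaws open and shut (so a half turn about z gives the same grasp; the last joint's range is limited). The gripper opens to 85 mm and grips with 20 to 120 N. Pads are 22 mm wide; open, the fingers measure 114 mm over their backs; the gripper's body (76 mm by 85 mm) begins 54 mm behind the grasp point. The pads swing forward as they close: fully open they stand 13 mm farther back than shut.
Start: joints at [1.131, 0.313, 0.046, 1.304, 0, 1.431], TCP at [0.17, 0.549, 0.231] pointing down, gripper open.
Joint ranges: [-2.76, 2.76], [-0.86, 1.69], [-1.03, 1.26], [-2.2, 2.34], [-1.47, 1.5], [-3.14, 3.14]. Speed limits (rad/s): [2.57, 2.57, 3.14, 3.14, 3.14, 3.14].

INTERFACE

Orientations are given as a unit quaternion [w, x, y, z].
In Python, from workcell import get_state, imaging, env, spotter gives the robot as it stands.
- The arm moves only by the tool play_rows, never from a script. Its argument "moves" is a list of rows, each an object with "claw": the finger opening in cm, from 0 to 8.54; "delta_pos": the shift along the tool's x, y, z in cm, a list of three; "twist": the turn about the tool's z in degrees. A call has 1 to 12 rows; each row is the pose to reach, as a shift and turn from the pose commanded when the call began, along the tool's axes at that moment; what a row does not reach only later rows make up. A row lasts 1/8 s, in which the tool goes at most 62.5 mm and 10.7 degrees, less where a joint would pass 70% of its speed; a pose out of reach is approached as far as the arm can. A call with a gripper value outside its range is refused whole. The fingers move at their own pace and stop on an object; "force" is the grip in N (left out, the last holds). Time passes only in rows, so rows that repeat a pose let the fingers close. It gives the time, the measured TCP pose, the force and the opening at its end, in the units of the state.
- get_state(): the state, without advancing time (a new reading comes with each control period).
- imaging.read_camera(name): name is "scene" or "top"; returns the picture (420x560x3 uint8, red, green, blue); there is no depth.
- imaging.camera_info(name): a dict with "fx", "fy", "cx", "cy" (pixels), "world_to_cam" (4x4, takes a point from world to camera coordinates). Camera axes: x right, y down, z forward; pixel columns grow to the right and rows downward; lengths in m; the calibration is good to about 2 mm. A picture is of the moment at which its call begins. camera_info takes no time and is no camera call.
- env.hand_in(): hands the job in, once; it reports no verdict.
Trained networks look in the newest picture that a camera, given by its name, has taken for a name from the list of things; names that differ only in an ending like _2 or _b are one class to them, and where a whole thing is asked for, a point or a joint stands for the part that bears it (a point fixed in the world has none). Each returns a list of dicts, best first, with "conf" (0 to 1); they miss things now and then, are a little off and sometimes report something else, mostly with a low value. They report only what shows in the picture. A call takes as long as a camera call. They do not tell look-alikes from the thing itself.
- spotter.spot_in(camera, query): "extent" ([left, top, right, bottom] in pixels, round what is visible of it).
The state is a dict: "clock": time; "joint_pos": joint angles; "qvel": joint speeds; "tau": joint torques, N m; "tcp_pos": TCP position; "orientation": TCP orientation; "wrist_force": force on the tool from outside, world axes, zero at the start; "ft_torque": the same for the moment, N m; "finger_gap": finger opening in m.
Only numpy, scipy, OpenCV 4.12 (cv2) and the standard library are available. Lean on these libraries where they do the work, as an engineer would, in place of code of your own. Each camera call takes 0.05 s, during which the arm holds its last target. There are 200 camera calls.

## Working session

There is one attempt and no reset: what is moved stays moved. The work goes in short steps, Python scripts to look and compute and a tool call to move; the robot and the scene stay as the last step left them, time stands still between calls to the robot, and variables do not carry over. Pictures are saved under pics/ and viewed, about 8 in all and at most 12, crops included, and the job is handed in when it is done.

Besides the shell and the picture viewer there is one more tool, called after ">>>" as name([rows], argument=value, ...), one row to a line, values as JSON. play_rows: Moves the arm, as the interface text tells. Its arguments: {"type":"object","properties":{"moves":{"type":"array"},"force":{"type":"number"}},"required":["moves"]}

```bash
mkdir -p pics
cat > h.py <<'E'
import numpy as np, cv2
from workcell import get_state, imaging, env, spotter
def ray(cam,u,v):
    i=imaging.camera_info(cam);T=np.array(i["world_to_cam"]);R,t=T[:3,:3],T[:3,3]
    return -R.T@t, R.T@np.array([(u-i["cx"])/i["fx"],(v-i["cy"])/i["fy"],1])
def at(cam,u,v,z):
    c,d=ray(cam,u,v);return (c+d*(z-c[2])/d[2])[:3]
def proj(cam,p):
    i=imaging.camera_info(cam);T=np.array(i["world_to_cam"]);q=T[:3,:3]@np.array(p)+T[:3,3]
    return np.array([i["fx"]*q[0]/q[2]+i["cx"],i["fy"]*q[1]/q[2]+i["cy"]])
def tri(o):
    A=np.zeros((3,3));b=np.zeros(3)
    for cam,u,v in o:
        c,d=ray(cam,u,v);d=d/np.linalg.norm(d);P=np.eye(3)-np.outer(d,d);A+=P;b+=P@c
    return np.linalg.solve(A,b)
def snap(cam,f,crop=None,s=1):
    im=imaging.read_camera(cam)
    o=im if crop is None else im[crop[1]:crop[3],crop[0]:crop[2]]
    cv2.imwrite("pics/"+f,cv2.resize(o[:,:,::-1],None,fx=s,fy=s,interpolation=cv2.INTER_CUBIC));return im
E
python3 - <<'E'
from h import *
for c in("top","scene"):
    snap(c,c+"1.png",s=1.42)
    print(c,ray(c,280,210))
    for q in ["fin","lens","red_globe","red_handle","green_globe","green_switch","jar_mid","mouse_mid","lens_cap_center","sightline","stand"]:
        print(q,[(round(d["conf"],2),[int(x) for x in d["extent"]]) for d in spotter.spot_in(c,q)])
print(get_state())
E
```

```text
top (array([0.39333419, 0.07685225, 1.45151856]), array([ 0.134962  , -0.00811224, -0.99083006]))
fin [(0.69, [305, 126, 326, 143]), (0.59, [276, 265, 302, 274])]
lens [(0.83, [273, 178, 305, 287])]
red_globe [(0.86, [386, 198, 425, 264]), (0.62, [180, 196, 214, 264])]
red_handle [(0.74, [399, 238, 414, 256]), (0.43, [191, 236, 204, 253])]
green_globe [(0.75, [180, 193, 215, 262]), (0.7, [115, 223, 149, 289]), (0.56, [188, 110, 226, 176]), (0.42, [286, 240, 291, 255])]
green_switch [(0.71, [200, 144, 210, 167]), (0.65, [120, 262, 137, 281]), (0.64, [191, 233, 206, 255])]
jar_mid [(0.65, [400, 236, 416, 256]), (0.57, [226, 289, 246, 307])]
mouse_mid [(0.7, [368, 295, 392, 329])]
lens_cap_center [(0.75, [308, 125, 328, 146])]
sightline [(0.55, [286, 244, 288, 263])]
stand [(0.62, [274, 177, 303, 289])]
scene (array([ 0.89684237, -0.28999951,  1.00462854]), array([-0.29560925,  0.35240969, -0.88818042]))
fin [(0.68, [203, 150, 225, 188])]
lens [(0.63, [201, 152, 307, 252]), (0.37, [114, 283, 197, 359])]
red_globe [(0.85, [112, 281, 200, 364])]
red_handle [(0.61, [121, 295, 146, 314]), (
[... 523 characters left out ...]

{'clock': 1.2, 'joint_pos': array([ 1.13140723e+00,  3.13174571e-01,  4.61033594e-02,  1.30356697e+00,
       -3.27295613e-05,  1.43120991e+00]), 'qvel': array([ 2.65468613e-04, -5.74102270e-04,  3.72382829e-04,  1.79490382e-03,
       -1.33490625e-04, -6.95702700e-05]), 'tau': array([ 5.90054715e-04, -4.80480337e+01,  2.98810619e+01,  4.81989391e-04,
       -2.26149873e-04, -1.84240497e-05]), 'tcp_pos': array([0.16985077, 0.54939924, 0.23133904]), 'orientation': array([3.82560310e-05, 1.49340582e-01, 9.88785813e-01, 7.11109473e-05]), 'wrist_force': array([-0.73379058,  0.00510731,  0.05029886]), 'ft_torque': array([-0.01509968, -0.00243064,  0.01939043]), 'finger_gap': 0.08536266935479228}
```

View pics/top1.png

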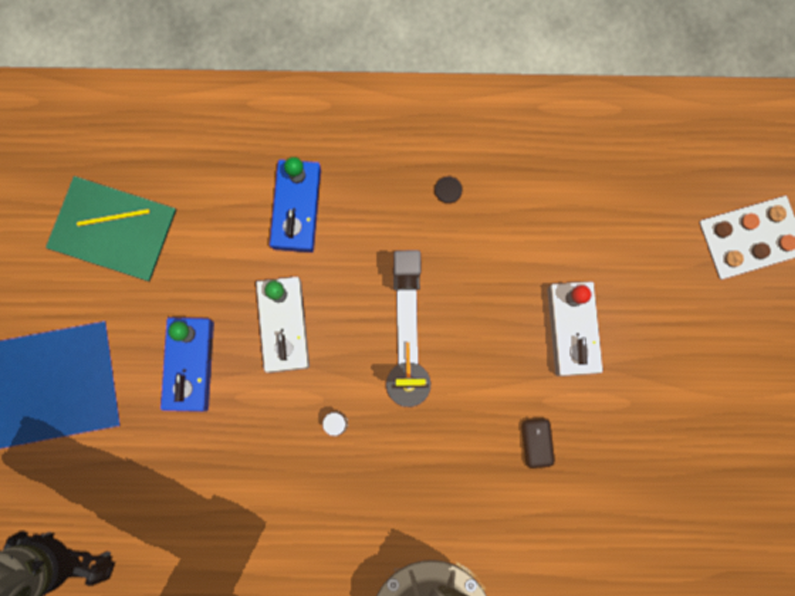

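View pics/scene1.png

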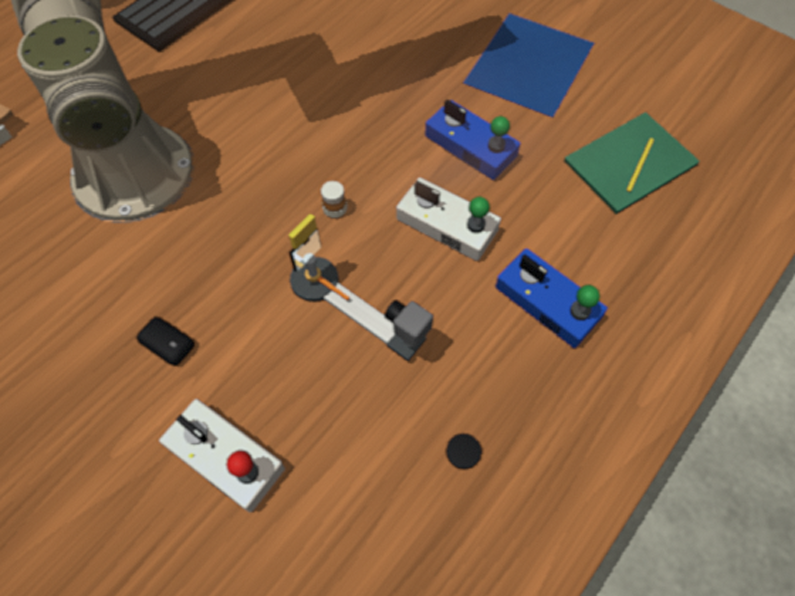

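The top view shows one red lamp, in a white box: globe at (410,207) and handle at (408,246) in raw pixels. Candidates that could be confused with it are the green lamps at (194,205), (206,117) and (127,231); their handles are at (198,244), (205,157) and (127,272). I choose the red one. The fin is at (289,269). The yellow pencil on the green mat and the ON dots are also yellow.

Run:
```python
from h import *
def cent(im,lo,hi,roi):
    h=cv2.cvtColor(im,cv2.COLOR_RGB2HSV);m=cv2.inRange(h,lo,hi);k=np.zeros_like(m);k[roi[1]:roi[3],roi[0]:roi[2]]=255;m&=k
    n,l,s,c=cv2.connectedComponentsWithStats(m);j=1+np.argmax(s[1:,4]);return c[j],s[j],cv2.minAreaRect(cv2.findNonZero((l==j).astype(np.uint8)))
t=imaging.read_camera("top");s=imaging.read_camera("scene")
tb=[("red",t,(0,180,60),(6,255,255),(395,190,425,225)),("red",s,(0,180,60),(6,255,255),(150,300,190,345)),
("fin",t,(22,150,90),(35,255,255),(270,258,310,280)),("fin",s,(22,150,70),(35,255,255),(195,145,230,190)),
("bar",t,(0,0,0),(180,255,60),(398,232,416,260)),("bar",s,(0,0,0),(180,255,60),(118,285,152,318)),
("box",t,(0,0,140),(180,60,255),(375,190,435,270)),
("dot",t,(22,100,90),(35,255,255),(405,230,430,250)),("ptr",t,(8,200,120),(16,255,255),(280,238,295,266)),
("cam",t,(0,0,60),(180,40,130),(270,170,300,206)),("cap",t,(0,0,0),(180,255,60),(300,120,335,150)),("jar",t,(0,0,150),(180,60,255),(220,285,250,310))]
for n,im,lo,hi,r in tb:
    try:c,st,rr=cent(im,lo,hi,r);print(n,"top" if im is t else "scene",c.round(1),st,[np.round(x,1) for x in rr]); 
    except Exception as e: print(n,e)
    if n=="red" and im is t: a=c
    if n=="red" and im is s: print(tri([("top",*a),("scene",*c)]),at("top",*a,.1),at("scene",*c,.1))
    if n=="fin": print(at("top",*c,.173) if im is t else at("scene",*c,.155))
    if n=="bar": print([at("top" if im is t else "scene",*p,.08).round(3) for p in cv2.boxPoints(rr)])
    if n=="box": print([at("top",*p,.045).round(3) for p in cv2.boxPoints(rr)])
    if n=="dot": print(at("top",*c,.045))
a=cv2.resize(t[185:285,370:440,::-1],None,fx=5,fy=5,interpolation=cv2.INTER_CUBIC)
b=cv2.resize(s[275:375,105:205,::-1],None,fx=4,fy=4,interpolation=cv2.INTER_CUBIC);b=cv2.copyMakeBorder(b,0,100,0,0,0)
cv2.imwrite("pics/c1.png",np.hstack([a,b]))
```

```text
red top [409.2 207. ] [404 202  12  11 109] [array([409.5, 207. ]), array([10., 11.]), np.float64(90.0)]
red scene [168.7 326.2] [161 318  17  17 223] [array([168.8, 326.3]), array([15.6, 16.3]), np.float64(45.0)]
[ 0.59001696 -0.26189682  0.09822062] [ 0.58939229 -0.26213138  0.1       ] [ 0.59103741 -0.26130306  0.1       ]
fin top [288.6 269. ] [278 266  22   8 111] [array([288.7, 268.9]), array([ 6.9, 20.9]), np.float64(81.3)]
[0.42715417 0.04451164 0.173     ]
fin scene [212.  162.5] [203 151  19  24 196] [array([213.3, 162.3]), array([10.6, 25.5]), np.float64(45.0)]
[0.42630678 0.04257645 0.155     ]
bar attempt to get argmax of an empty sequence
[array([0.689, 0.273, 0.08 ]), array([0.737, 0.228, 0.08 ]), array([0.718, 0.208, 0.08 ]), array([0.669, 0.253, 0.08 ])]
bar scene [131.5 298.6] [125 293  14  14  57] [array([132.2, 298.7]), array([16.9,  4.6]), np.float64(41.6)]
[array([ 0.469, -0.274,  0.08 ]), array([ 0.468, -0.265,  0.08 ]), array([ 0.505, -0.264,  0.08 ]), array([ 0.506, -0.273,  0.08 ])]
box top [405.1 232.6] [ 388  199   36   66 1588] [array([405.7, 231. ]), array([64.8, 30.3]), np.float64(84.6)]
[array([ 0.615, -0.219,  0.045]), array([ 0.624, -0.299,  0.045]), array([ 0.453, -0.311,  0.045]), array([ 0.445, -0.232,  0.045])]
dot top [418.  240.5] [418 240   1   2   2] [array([418. , 240.5]), array([1., 0.]), np.float64(-90.0)]
[ 0.50893735 -0.29704315  0.045     ]
ptr top [287.3 263.7] [287 263   2   2   3] [array([287.3, 263.8]), array([1.4, 0.7]), np.float64(45.0)]
cam top [278.2 185.4] [278 177   2  17  18] [array([278.5, 185. ]), array([16.,  1.]), np.float64(90.0)]
cap attempt to get argmax of an empty sequence
jar top [234.9 298.2] [227 291  17  16 209] [array([235. , 298.5]), array([15., 16.]), np.float64(90.0)]
```

View pics/c1.png

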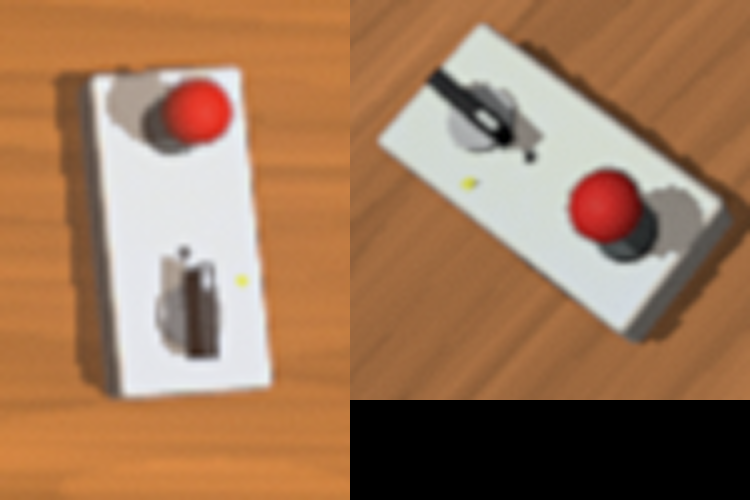

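The crop confirms the choice: white box, red globe, handle bar pointing at the globe (OFF, black dot), and a yellow ON dot 60° clockwise. Next I work out the deltas and refine the stand direction.

```bash
cat >> h.py <<'E'
from scipy.spatial.transform import Rotation as Ro
def delta(p,jaw):  # cm in tool axes, twist deg to bring jaw axis to world angle (mod 180)
    s=get_state();q=s["orientation"];R=Ro.from_quat([q[1],q[2],q[3],q[0]]).as_matrix()
    a=np.degrees(np.arctan2(R[1,1],R[0,1]))
    return (R.T@(np.array(p)-s["tcp_pos"])*100).round(2), "twist",round((a-jaw+90)%180-90,1),"jawnow",round(a,1)
E
python3 - <<'E'
from h import *
t=imaging.read_camera("top");s=imaging.read_camera("scene")
g=cv2.cvtColor(t,cv2.COLOR_RGB2HSV)
# aluminium bar centreline at z=.012: low saturation bright pixels per row
pts=[]
for v in range(206,240,3):
    u=[u for u in range(270,305) if g[v,u,1]<70 and g[v,u,2]>130]
    if len(u)>5: pts.append(at("top",np.mean(u),v,.012)[:2])
pts=np.array(pts); k=np.polyfit(pts[:,0],pts[:,1],1);print("bar line",k,np.degrees(np.arctan(k[0])),"y at .427",np.polyval(k,.427),len(pts))
print("cam top centre",at("top",287,184.5,.122))
# fin corners in top
h=cv2.inRange(g,(22,120,80),(35,255,255));h[:258]=0;h[280:]=0;h[:,:270]=0;h[:,310:]=0
ys,xs=np.nonzero(h);P=np.array([at("top",u,v,.168)[:2] for u,v in zip(xs,ys)])
for lo in range(278,300,4):
    m=(xs>=lo)&(xs<lo+4);print(P[m].mean(0).round(4),end=" ")
# expected px checks
st=np.array([.490,-.269]);d=np.array([np.cos(np.radians(4.2)),np.sin(np.radians(4.2))])
for e in(-.024,.024): print("bar end",proj("top",[*(st+e*d),.083]),proj("scene",[*(st+e*d),.083]))
print("globe",proj("top",[.59,-.262,.1]),proj("scene",[.59,-.262,.1]))
print("A",delta([.45,.2,.231],94.2),"B",delta([.489,-.269,.14],94.2))
E
```

```text
bar line [0.04010707 0.02558534] 2.296734970423025 y at .427 0.04271105846619397 12
cam top centre [0.63919155 0.04915422 0.122     ]
[0.4281 0.0658] [0.4267 0.056 ] [0.4259 0.0469] [0.4265 0.038 ] [0.4276 0.028 ] [0.4282 0.021 ] bar end [412.01128392 256.06101773] [124.06016762 292.42612905]
bar end [410.2108381  237.22405663] [141.40920605 305.90127688]
globe [409.15409939 206.73484051] [168.01530148 326.1515795 ]
A (array([-3.709e+01, -2.511e+01,  3.000e-02]), 'twist', np.float64(-21.4), 'jawnow', np.float64(72.8)) B (array([-54.66, -68.76,   9.13]), 'twist', np.float64(-21.4), 'jawnow', np.float64(72.8))
```

>>> play_rows([
  {"claw": 5,"delta_pos": [-37,-25,0],"twist": -21.4},
  {"claw": 5,"delta_pos": [-37,-25,0],"twist": -21.4},
  {"claw": 5,"delta_pos": [-37,-25,0],"twist": -21.4},
  {"claw": 5,"delta_pos": [-37,-25,0],"twist": -21.4},
  {"claw": 5,"delta_pos": [-37,-25,0],"twist": -21.4},
  {"claw": 5,"delta_pos": [-37,-25,0],"twist": -21.4},
  {"claw": 5,"delta_pos": [-37,-25,0],"twist": -21.4},
  {"claw": 5,"delta_pos": [-37,-25,0],"twist": -21.4},
  {"claw": 5,"delta_pos": [-54.7,-68.8,0],"twist": -21.4},
  {"claw": 5,"delta_pos": [-54.7,-68.8,0],"twist": -21.4},
  {"claw": 5,"delta_pos": [-54.7,-68.8,0],"twist": -21.4},
  {"claw": 5,"delta_pos": [-54.7,-68.8,0],"twist": -21.4},
])

```text
clock: 2.9
tcp_pos: [0.4705, -0.0489, 0.2315]
orientation: [0.0, -0.038, 0.999, 0.0]
wrist_force: [1.3, -0.1, 0.5]
finger_gap: 0.0501
```

Run:
```python
from h import *
print(get_state()["clock"],get_state()["tcp_pos"],delta([.489,-.269,.231],94.2))
```

```text
2.9 [ 0.47045054 -0.04888366  0.23153021] (array([ -0.2 , -22.09,   0.05]), 'twist', np.float64(0.1), 'jawnow', np.float64(94.3))
```

>>> play_rows([
  {"claw": 5,"delta_pos": [-0.2,-22,0],"twist": 0},
  {"claw": 5,"delta_pos": [-0.2,-22,0],"twist": 0},
  {"claw": 5,"delta_pos": [-0.2,-22,0],"twist": 0},
  {"claw": 5,"delta_pos": [-0.2,-22,0],"twist": 0},
  {"claw": 5,"delta_pos": [-0.2,-22,9],"twist": 0},
  {"claw": 5,"delta_pos": [-0.2,-22,9],"twist": 0},
  {"claw": 5,"delta_pos": [-0.2,-22,9],"twist": 0},
])

```text
clock: 3.78
tcp_pos: [0.4873, -0.2652, 0.1389]
orientation: [-0.002, -0.037, 0.999, 0.002]
wrist_force: [0.3, 1.2, 0.2]
finger_gap: 0.0501
```

Run:
```python
from h import *
snap("scene","s2.png",(60,180,260,380),3)
print(get_state()["tcp_pos"],delta([.489,-.269,.058],94.2))
```

```text
[ 0.48848562 -0.26607066  0.14091696] (array([-0.04, -0.31,  8.29]), 'twist', np.float64(0.1), 'jawnow', np.float64(94.3))
```

View pics/s2.png

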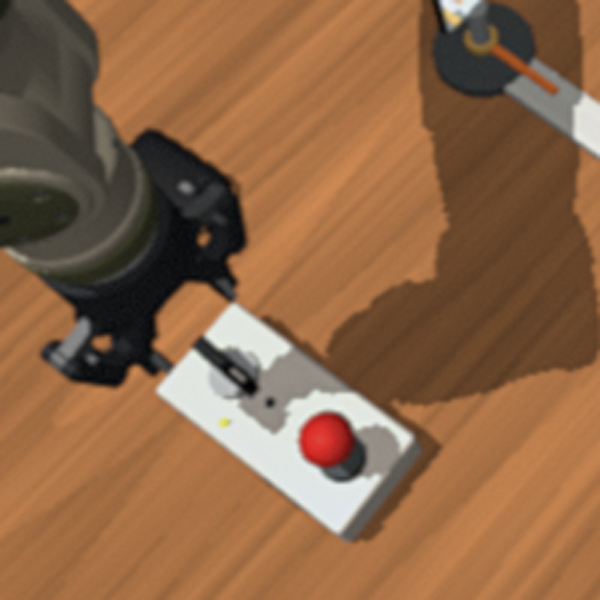

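The fingers straddle the bar symmetrically; the bar runs from crop (200,345) to (255,390). Now descend and grip.

>>> play_rows([
  {"claw": 5,"delta_pos": [0,-0.3,4],"twist": 0},
  {"claw": 5,"delta_pos": [0,-0.3,8.2],"twist": 0},
  {"claw": 5,"delta_pos": [0,-0.3,8.2],"twist": 0},
  {"claw": 5,"delta_pos": [0,-0.3,8.2],"twist": 0},
  {"claw": 0,"delta_pos": [0,-0.3,8.2],"twist": 0},
  {"claw": 0,"delta_pos": [0,-0.3,8.2],"twist": 0},
  {"claw": 0,"delta_pos": [0,-0.3,8.2],"twist": 0},
  {"claw": 0,"delta_pos": [0,-0.3,8.2],"twist": 0},
  {"claw": 0,"delta_pos": [0,-0.3,8.2],"twist": 0},
  {"claw": 0,"delta_pos": [0,-0.3,8.2],"twist": 0},
], force=30)

```text
clock: 5.08
tcp_pos: [0.4897, -0.2676, 0.061]
orientation: [0.001, -0.038, 0.999, 0.002]
wrist_force: [0.1, 9.4, 10.2]
finger_gap: 0.0097
```

>>> play_rows([
  {"claw": 0,"delta_pos": [0,0.2,-0.3],"twist": 0},
  {"claw": 0,"delta_pos": [0,0.2,-0.3],"twist": 8},
  {"claw": 0,"delta_pos": [0,0.2,-0.3],"twist": 16},
  {"claw": 0,"delta_pos": [0,0.2,-0.3],"twist": 24},
  {"claw": 0,"delta_pos": [0,0.2,-0.3],"twist": 32},
  {"claw": 0,"delta_pos": [0,0.2,-0.3],"twist": 40},
])

```text
clock: 5.82
tcp_pos: [0.4897, -0.267, 0.0612]
orientation: [0.0, 0.309, 0.951, 0.002]
wrist_force: [4.9, 2.1, -11.8]
finger_gap: 0.0091
```

>>> play_rows([
  {"claw": 0,"delta_pos": [0,0,0.15],"twist": 7},
  {"claw": 0,"delta_pos": [0,0,0.15],"twist": 14},
  {"claw": 0,"delta_pos": [0,0,0.15],"twist": 20},
  {"claw": 0,"delta_pos": [0,0,0.15],"twist": 22},
  {"claw": 0,"delta_pos": [0,0,0.15],"twist": 22},
  {"claw": 0,"delta_pos": [0,0,0.15],"twist": 22},
])

```text
clock: 6.58
tcp_pos: [0.4899, -0.2669, 0.0612]
orientation: [0.0, 0.482, 0.876, 0.001]
wrist_force: [2.9, 4.2, -1.5]
finger_gap: 0.0093
```

Run:
```python
from h import *
s=get_state();print(s["ft_torque"],s["wrist_force"],delta(s["tcp_pos"],34.2))
```

```text
[ 0.63063528 -0.6194869   0.68769074] [ 2.90312858  4.23357387 -1.47329005] (array([0., 0., 0.]), 'twist', np.float64(-1.8), 'jawnow', np.float64(32.4))
```

A wrist moment of 0.69 N m is far above the 0.05 N m friction, so the switch is against its ON stop. I release, lift and check.

>>> play_rows([
  {"claw": 0,"delta_pos": [0,0,0],"twist": -1.5},
  {"claw": 5,"delta_pos": [0,0,0],"twist": -1.5},
  {"claw": 5,"delta_pos": [0,0,0],"twist": -1.5},
  {"claw": 5,"delta_pos": [0,0,0],"twist": -1.5},
  {"claw": 5,"delta_pos": [0,0,0],"twist": -1.5},
  {"claw": 5,"delta_pos": [0,0,-5],"twist": -1.5},
  {"claw": 5,"delta_pos": [0,0,-11],"twist": -1.5},
  {"claw": 5,"delta_pos": [0,0,-17],"twist": -1.5},
  {"claw": 5,"delta_pos": [0,0,-17],"twist": -1.5},
  {"claw": 5,"delta_pos": [0,0,-17],"twist": -1.5},
])

```text
clock: 7.82
tcp_pos: [0.4887, -0.2681, 0.2306]
orientation: [0.0, 0.472, 0.882, -0.0]
wrist_force: [-0.5, -0.2, -0.8]
finger_gap: 0.0499
```

Run:
```python
from h import *
snap("scene","s3.png",(60,180,260,380),3)
print(get_state()["tcp_pos"],delta([.427,.0437,.231],2),get_state()["joint_pos"])
```

```text
[ 0.48821283 -0.26774492  0.22958494] (array([29.3 , 12.19, -0.1 ]), 'twist', np.float64(31.7), 'jawnow', np.float64(33.7)) [-6.45845977e-01  2.79739031e-01 -3.99744483e-03  1.28892277e+00
  8.01894375e-05  3.36545031e-01]
```

View pics/s3.png

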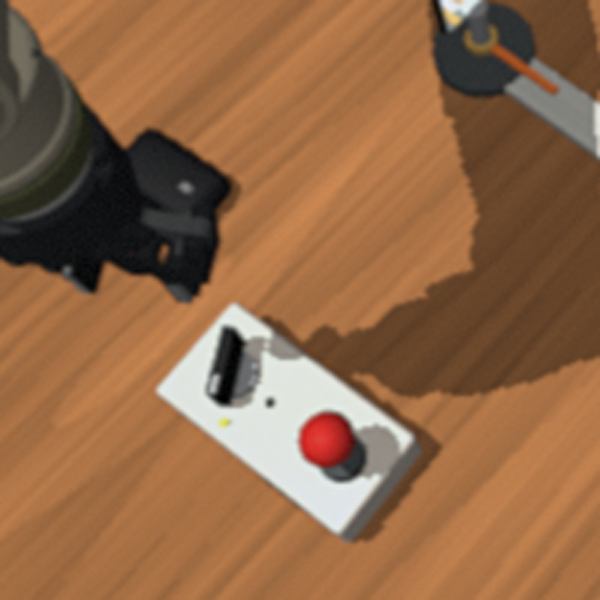

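The handle now points at the yellow ON dot at crop (225,422), with the white tip at (215,385). Now the fin.

>>> play_rows([
  {"claw": 5,"delta_pos": [29.3,12.2,-0.1],"twist": 31.7},
  {"claw": 5,"delta_pos": [29.3,12.2,-0.1],"twist": 31.7},
  {"claw": 5,"delta_pos": [29.3,12.2,-0.1],"twist": 31.7},
  {"claw": 5,"delta_pos": [29.3,12.2,-0.1],"twist": 31.7},
  {"claw": 5,"delta_pos": [29.3,12.2,-0.1],"twist": 31.7},
  {"claw": 5,"delta_pos": [29.3,12.2,-0.1],"twist": 31.7},
  {"claw": 5,"delta_pos": [29.3,12.2,-0.1],"twist": 31.7},
  {"claw": 5,"delta_pos": [29.3,12.2,-0.1],"twist": 31.7},
  {"claw": 5,"delta_pos": [29.3,12.2,-0.1],"twist": 31.7},
])

```text
clock: 9.0
tcp_pos: [0.4279, 0.0421, 0.2314]
orientation: [-0.0, 0.695, 0.719, -0.0]
wrist_force: [-0.2, -0.2, 0.9]
finger_gap: 0.0501
```

Run:
```python
from h import *
print(get_state()["tcp_pos"],delta([.427,.0437,.145],2),get_state()["joint_pos"])
```

```text
[0.4279311  0.04205271 0.2314261 ] (array([ 0.17, -0.08,  8.64]), 'twist', np.float64(-0.1), 'jawnow', np.float64(1.9)) [-8.91332863e-02  3.31070892e-02 -2.94905684e-01  1.24335868e+00
 -7.26509887e-05  1.44887150e+00]
```

>>> play_rows([
  {"claw": 5,"delta_pos": [0.15,-0.1,4],"twist": 0},
  {"claw": 5,"delta_pos": [0.15,-0.1,8.6],"twist": 0},
  {"claw": 5,"delta_pos": [0.15,-0.1,8.6],"twist": 0},
  {"claw": 5,"delta_pos": [0.15,-0.1,8.6],"twist": 0},
  {"claw": 0,"delta_pos": [0.15,-0.1,8.6],"twist": 0},
  {"claw": 0,"delta_pos": [0.15,-0.1,8.6],"twist": 0},
  {"claw": 0,"delta_pos": [0.15,-0.1,8.6],"twist": 0},
  {"claw": 0,"delta_pos": [0.15,-0.1,8.6],"twist": 0},
  {"claw": 0,"delta_pos": [0.15,-0.1,8.6],"twist": 0},
  {"claw": 0,"delta_pos": [0.15,-0.1,8.6],"twist": 0},
], force=30)

```text
clock: 10.25
tcp_pos: [0.4286, 0.0447, 0.1472]
orientation: [0.002, 0.694, 0.72, 0.002]
wrist_force: [3.0, 0.8, 5.4]
finger_gap: 0.0092
```

Run:
```python
from h import *
s=get_state();print(s["tcp_pos"],s["finger_gap"],s["wrist_force"],s["ft_torque"],delta([.427,.0437,.145],-30))
```

```text
[0.42864586 0.04473356 0.14724489] 0.009210309275040853 [2.95475408 0.78004706 5.44347158] [-0.00356715 -0.51074397 -0.02554143] (array([-0.1 , -0.17,  0.22]), 'twist', np.float64(32.0), 'jawnow', np.float64(2.0))
```

>>> play_rows([
  {"claw": 0,"delta_pos": [0,0,0],"twist": 6},
  {"claw": 0,"delta_pos": [0,0,0],"twist": 12},
  {"claw": 0,"delta_pos": [0,0,0],"twist": 18},
  {"claw": 0,"delta_pos": [0,0,0],"twist": 24},
  {"claw": 0,"delta_pos": [0,0,0],"twist": 29},
  {"claw": 0,"delta_pos": [0,0,0],"twist": 32},
  {"claw": 0,"delta_pos": [0,0,0],"twist": 32},
  {"claw": 0,"delta_pos": [0,0,0],"twist": 32},
])

```text
clock: 11.25
tcp_pos: [0.4282, 0.0449, 0.1472]
orientation: [0.001, 0.866, 0.5, 0.002]
wrist_force: [3.3, 1.2, 6.5]
finger_gap: 0.0096
```

Run:
```python
from h import *
s=get_state();print(s["tcp_pos"],s["finger_gap"],s["wrist_force"],s["ft_torque"],delta([.427,.0437,.145],-30))
im=snap("scene","s4.png",(180,150,280,230),7)
snap("top","t4.png",(250,230,330,300),7)
g=cv2.cvtColor(im,cv2.COLOR_RGB2HSV);m=cv2.inRange(g,(6,170,120),(15,255,255));m[:180]=0;m[240:]=0;m[:,:200]=0;m[:,270:]=0
n,l,st,c=cv2.connectedComponentsWithStats(m);print(st,c)
ax=np.array([.427,.0437]);
for a in(-56,-59,-62,-65,-68): print(a,proj("scene",[*(ax+.078*np.array([np.cos(np.radians(a)),np.sin(np.radians(a))])),.026]).round(1))
print(proj("scene",[*ax,.026]))
```

```text
[0.42817582 0.04488431 0.1472321 ] 0.009601917016083374 [3.3390379  1.15685734 6.46632251] [ 0.15989821 -0.26224642  0.0079238 ] (array([-0.16, -0.04,  0.22]), 'twist', np.float64(0.0), 'jawnow', np.float64(-30.0))
[[     0      0    560    420 235117]
 [   210    197     11     25     83]] [[279.52276951 209.4998405 ]
 [215.         209.95180723]]
-56 [214.2 220.7]
-59 [212.5 220.5]
-62 [210.8 220.2]
-65 [209.1 219.9]
-68 [207.4 219.4]
[219.52256558 191.73709639]
```

View pics/s4.png

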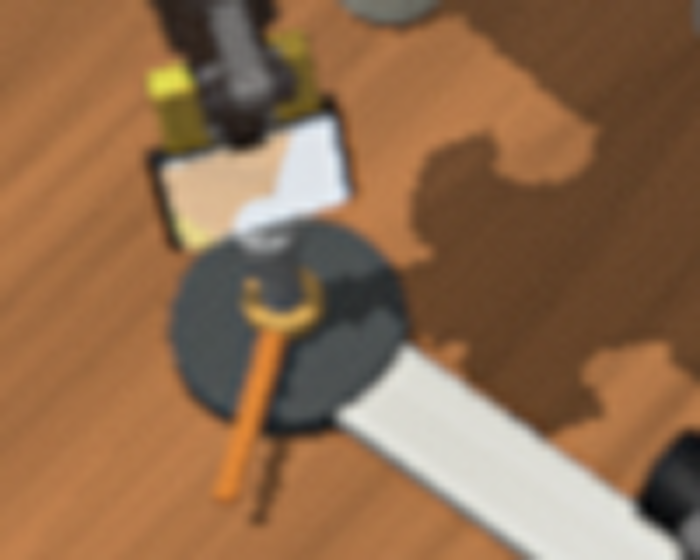

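View pics/t4.png

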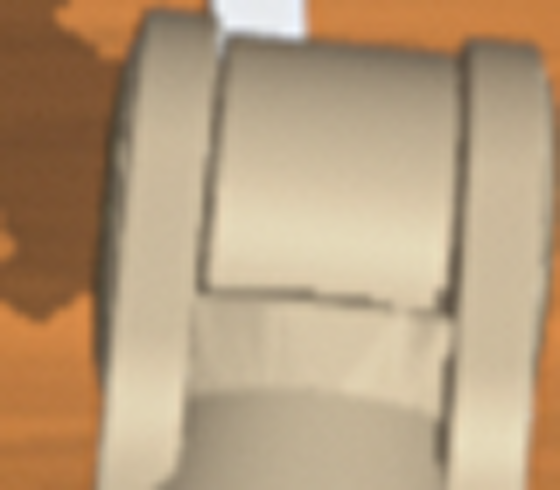

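The pointer tip is at about crop (226,492), raw (212.3,220.3), i.e. near -59° against the wanted -62°. The top view is blocked by the arm. I fit the pointer line in the scene images and hold it against the rest picture.

Run:
```python
from h import *
def fit(im,tag,off,sc,rmin=.03):
    g=cv2.cvtColor(im,cv2.COLOR_RGB2HSV);m=cv2.inRange(g,(6,185,140),(15,255,255))
    ys,xs=np.nonzero(m);u=(xs+.5)/sc-.5+off[0];v=(ys+.5)/sc-.5+off[1]
    P=np.array([at("scene",a,b,.025)[:2] for a,b in zip(u,v)]);r=np.hypot(*(P-[.427,.0437]).T);k=(r<.09)&(r>rmin);P=P[k].astype(np.float32)
    x=cv2.fitLine(P,cv2.DIST_HUBER,0,.001,.001).ravel();d=x[:2]
    if d[0]<0:d=-d
    g=np.array([.5905,-.2617]);n=np.array([-d[1],d[0]])
    print(tag,len(P),"angle",np.degrees(np.arctan2(d[1],d[0])).round(2),"axis offset",((np.array([.427,.0437])-x[2:])@n).round(4),"globe y (line)",((g-x[2:])@n).round(4),"globe y(from axis)",((g-[.427,.0437])@n).round(4),"rmax",r[k].max())
im=cv2.cvtColor(cv2.imread("pics/s4.png"),cv2.COLOR_BGR2RGB);fit(im,"now7x",(180,150),7);fit(im,"now7x",(180,150),7,.045)
im=cv2.cvtColor(cv2.imread("pics/s3.png"),cv2.COLOR_BGR2RGB);fit(im,"rest",(60,180),3);fit(im,"rest",(60,180),3,.045)
im=cv2.cvtColor(cv2.imread("pics/s2.png"),cv2.COLOR_BGR2RGB);fit(im,"rest",(60,180),3)
# stand: bar line edges from scene at z=.012 and lens/cam triangulation skipped
```

```text
now7x 2081 angle -62.57 axis offset -0.0029 globe y (line) 0.0015 globe y(from axis) 0.0044 rmax 0.0789195629143366Traceback (most recent call last):
  File "<stdin>", line 10, in <module>
  File "<stdin>", line 5, in fit
  File "h.py", line 7, in at
    c,d=ray(cam,u,v);return (c+d*(z-c[2])/d[2])[:3]
        ~~~^^^^^^^^^
  File "h.py", line 4, in ray
    i=imaging.camera_info(cam);T=np.array(i["world_to_cam"]);R,t=T[:3,:3],T[:3,3]
ValueError: time passes only in moves, steps and waits
```

Fit: pointer at -62.6°, with the line passing 1.5 mm from the globe (4.4 mm when taken from the estimated axis). The limit is 18 mm. The commanded geometry gives -62°. I hold briefly, then hand in.

>>> play_rows([
  {"claw": 0,"delta_pos": [0,0,0],"twist": 0},
  {"claw": 0,"delta_pos": [0,0,0],"twist": 0},
  {"claw": 0,"delta_pos": [0,0,0],"twist": 0},
  {"claw": 0,"delta_pos": [0,0,0],"twist": 0},
  {"claw": 0,"delta_pos": [0,0,0],"twist": 0},
  {"claw": 0,"delta_pos": [0,0,0],"twist": 0},
])

```text
clock: 12.1
tcp_pos: [0.4281, 0.0449, 0.1472]
orientation: [0.001, 0.866, 0.5, 0.002]
wrist_force: [2.4, 0.9, 7.8]
finger_gap: 0.0091
```

Run:
```python
from h import *
s=get_state();print(s["clock"],s["finger_gap"],s["wrist_force"],s["ft_torque"],np.abs(s["qvel"]).max(),delta(s["tcp_pos"],-30))
for q in ["mouse_mid","jar_mid","lens_cap_center"]:
    snap("scene","x.png");print(q,[(round(d["conf"],2),[int(x) for x in d["extent"]]) for d in spotter.spot_in("scene",q)])
print(env.hand_in())
```

```text
12.1 0.009118110321975516 [2.37543367 0.92374214 7.802054  ] [ 0.17630601 -0.25269724  0.05529842] 0.0009091719456471921 (array([0., 0., 0.]), 'twist', np.float64(0.0), 'jawnow', np.float64(-30.0))
mouse_mid [(0.77, [95, 225, 135, 258]), (0.21, [278, 125, 352, 183])]
jar_mid [(0.59, [224, 129, 244, 155])]
lens_cap_center [(0.97, [313, 304, 339, 332])]
the job is handed in; nothing more can be done
None
```

I turned the red lamp's switch clockwise to its ON stop, then gripped the mirror's yellow fin, turned it 32° clockwise, and handed the job in at about 12 s while still holding it. No verdict was reported.

- **Switch:** the wrist moment at the stop was 0.69 N m, far above the 0.05 N m friction. The picture taken after letting go shows the handle pointing at the yellow ON dot.
- **Line of sight:** the orange pointer fitted at -62.6°, against about -62° from the commanded angle. The line passes about 1.5 mm from the red globe's centre, or 4.4 mm if taken from the estimated mirror axis; the limit is 18 mm. An earlier estimate from the pointer tip alone gave about -59°, which would put it close to the limit. I trusted the whole-pointer fit instead.
- **Hold:** the fingers were shut on the fin at 9.1 mm with a 30 N grip and the arm was still.
- **Bystanders:** the jar, mouse and lens cap show within 3 pixels of their starting places in the scene picture. I never approached the green lamp, but did not check its switch again.
- **Failed check:** the script that would also have fitted the pointer at rest stopped with an interface error, so I have no cross-check of the stand's direction from it.

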